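Draw a dropped clamping ring out from under the guard

TASK

The pressure vessel's steel clamping ring has slid in under the fixed bar guard. Pick up the hooked rod, reach in under the guard, drop the hook into the ring, slide the ring out along the bench and pull it snug against both posts of the stop with a steady pull of 8 to 10 N held for a second, never over 13 N. Then unhook it, leaving it snug there, and stand the rod back on the open bench, hook well clear of the ring and the guard; touch the ring with the rod only, don't lift it, and don't knock the guard, the stop or the glassware and vessel near by.

Things in the scene. Friction and masses are not known exactly. Their poses are not given: they have to be found in the camera images.
- hook_rod: Hooked rod of 8 mm round steel, 0.25 kg, standing by itself: level shaft with its axis 50 mm up, bent straight down at the front into a hook pin and at the rear into a leg on an 80 mm wide cross foot. Black rubber grip sleeve 80 x 20 x 20 mm on the shaft. Origin: on the bench below the sleeve's centre; x along the shaft (hook pin at x = +200, rear leg and foot at x = -100 mm), z up.
- rod_grip (a point): Centre of the rubber sleeve, 50 mm above the rod's origin: where to pinch the rod from above, across its 20 mm width.
- hook_tip (a point): Lowest point of the hook pin, on its axis (level with the underside of the foot).
- ring: Flat steel clamping ring, outside 64, bore 36, thickness 12 mm, 0.14 to 0.28 kg, lying on the bench under the guard; sliding it takes 0.5 to 4 N. Origin: centre of its underside, z up. The 8 mm hook pin enters the bore from above; when pulling, the pin's axis sits 14 mm from the ring's centre, towards the pull.
- guard: Fixed steel guard: roof of thin bars 26 mm apart (seen through, no gripper passes) on four 12 mm posts, with sheet sides and back, open at its mouth; 230 mm wide between post centres, 200 deep, roof underside 95 and top 105 mm up. Origin: on the bench in the middle of the mouth; x points into the guard, z up, mouth posts at y = -115 and +115 mm.
- stop: Fixed low stop before the guard's mouth: two upright steel posts 12 mm thick, 16 high, joined by a 10 mm high aluminium bar behind. Origin: on the bench where the ring's centre is when it touches both posts; x points roughly to the guard; posts at x = -24, y = -29 and +29, back of bar at x = -46 mm. Rigid: each mm too far adds about 5 N, so feel for contact.
- vessel: Bystander: steel pressure vessel with lid and valves, 76 mm across, 144 mm high; origin under its centre.
- flask: Bystander: closed glass flask, 94 mm across, long neck, 200 mm high; origin under its centre.
- beaker: Bystander: white ceramic beaker, 68 mm across, 85 mm high; origin under its centre.
Mind the look-alikes: they are no part of the job. Of the things that look like the ring, take the one that is farthest to the robot's right at the start.

How it is judged (in metres and radians):
On the way, in this order (a step that is already met when the one before it is completed fails the run):
1. the whole ring is out of the guard's mouth (x of ring in the frame of guard below -0.032 m), for 0.1 s.
2. the rod pulls the ring snug against the stop with over 5 N (horizontal distance between ring and stop below 0.004 m and contact force between ring and stop above 5 N and contact force between hook_rod and ring above 5 N), for 0.5 s.
At the end, for the whole second after the job is handed in: The ring lies flat on the bench within 4 mm of its seat against both posts of the stop; the rod stands upright (within 0.15 rad) on the bench, at rest, outside the guard (before its mouth or beside it), its hook out of the ring and at least 45 mm from the ring's centre (horizontal distance between ring and stop below 0.004 m and angle between ring's own z axis and vertical below 0.1 rad and height (world z) of ring below 0.006 m and contact force between hook_rod and ring below 0.1 N and horizontal distance between hook_tip and ring above 0.045 m and (x of hook_tip in the frame of guard below -0.01 m or y of hook_tip in the frame of guard below -0.125 m or y of hook_tip in the frame of guard above 0.125 m) and (x of hook_rod in the frame of guard below -0.01 m or y of hook_rod in the frame of guard below -0.125 m or y of hook_rod in the frame of guard above 0.125 m) and angle between hook_rod's own z axis and vertical below 0.15 rad and height (world z) of hook_rod between -0.01 and 0.012 m and linear speed of each of hook_rod, ring below 0.02 m/s); the robot touches nothing.
It fails at once if the rod presses the ring with over 13 N (contact force between hook_rod and ring above 13 N).
It fails at once if the ring is touched by the gripper or arm (contact force between any of the fingers, the arm and ring above 0.5 N).
It fails at once if the ring is lifted off the bench (over 25 mm) (height (world z) of ring above 0.025 m).
It fails at once if the guard or the stop is knocked with over 10 N by rod, gripper or arm (contact force between any of hook_rod, the fingers, the arm and guard above 10 N or contact force between any of hook_rod, the fingers, the arm and stop above 10 N).
It fails at once if a bystander is moved over 15 mm or tipped (distance of any of vessel, flask, beaker from where it was at the start of the episode above 0.015 m or angle between any of vessel, flask, beaker's own z axis and vertical above 0.3 rad).
It also fails if it takes over 58 s, if anything falls off the work surface, if the arm or the gripper's body presses on something with over 40 N, if the wrist force passes 120 N, or if a joint passes its speed limit or range.

ROBOT

A 7-joint arm with a two-finger parallel gripper is mounted at the origin on the work surface. World frame = base frame: x ahead of the robot, y to its left, z up, the work surface at z = 0. Lengths are in mm, angles in rad, forces in N, time in s.
With the tool pointing down it reaches from about 400 to 875 mm from the base axis. Payload 4.4 kg.
Tool frame: the origin (TCP) lies midway between the tips of the shut fingers; the grasp point (between the pads) lies ctrl.grip_depth behind it (ctrl.grip_depth is the distance from the TCP to the grasp point, in mm); z points along the fingers, y is the line along which they close (so a half turn about z gives the same grasp; the last joint's range is limited). The gripper opens to 85 mm and grips with 20 to 120 N. Pads are 22 mm wide; open, the fingers measure 114 mm over their backs; the gripper's body (76 mm by 85 mm) begins 54 mm behind the grasp point. The pads swing forward as they close: fully open they stand 13 mm farther back than shut.
Start: joints at [1.172, 0.628, 0.038, 1.517, -0.027, 0.996, -0.02], TCP at [212.377, -614.34, 231.313] pointing down, gripper open.
Joint ranges: [-3.06, 3.06], [-0.37, 2.12], [-1.25, 1.32], [0.18, 2.47], [-1.1, 4.24], [0.23, 1.98], [-2.94, 2.94]. Speed limits (rad/s): [2.57, 2.57, 3.14, 3.14, 3.14, 3.14, 3.14].

INTERFACE

Orientations are given as [roll, pitch, yaw] about the fixed x, y, z axes, in that order (R = Rz(yaw) Ry(pitch) Rx(roll)).
In Python, from cell import ctrl gives the robot as it stands.
- The arm moves only by the tool carry_out, never from a script. Its argument "deltas" is one flat list of numbers, 7 for each row, row after row: the turn, a rotation vector about the tool's x, y, z in degrees, then the shift along the tool's x, y, z in m, then the closure, from -1 (fully open) to 1 (shut). In form: [wx, wy, wz, dx, dy, dz, claw, wx, wy, wz, dx, dy, dz, claw, ...]. A call has 1 to 12 rows; each row shifts and turns the commanded pose from where the row before left it, along the tool's axes as they then stand; what a row does not reach is not made up. A row lasts 1/8 s, in which the tool goes at most 62.5 mm and 10.7 degrees, less where a joint would pass 70% of its speed; a pose out of reach is approached as far as the arm can. A call with a gripper value outside its range is refused whole. The fingers move at their own pace and stop on an object; the grip force is fixed at half the most. Time passes only in rows, so rows that do not move let the fingers close. It gives the time, the measured TCP pose, the force, the opening and the grip force at its end, in the units of the state.
- ctrl.read_state(): the state, without advancing time (a new reading comes with each control period).
- ctrl.get_image(name): name is "scene" or "top" or "wrist"; returns the picture (420x560x3 uint8, red, green, blue); there is no depth.
- ctrl.calibration(name): a dict with "mtx" (3x3 intrinsics, pixels), "R" (3x3) and "t" (3): a world point X has camera coordinates R X + t. Camera axes: x right, y down, z forward; pixel columns grow to the right and rows downward; lengths in mm; the calibration is good to about 2 mm. A picture is of the moment at which its call begins: read the wrist's pose just before it. calibration takes no time and is no camera call; for the wrist camera it gives the pose at the moment of the call.
- ctrl.finish_job(): hands the job in; it is judged then, once.
The state is a dict: "clock": time; "qpos": joint angles; "qd": joint speeds; "tau": joint torques, N m; "eef_pos": TCP position; "tool_rot": TCP orientation; "force": force on the tool from outside, world axes, zero at the start; "torque": the same for the moment, N m; "width": finger opening in mm; "gripper_force": force on a finger pad.
Only numpy, scipy, OpenCV 4.12 (cv2) and the standard library are available. Lean on these libraries where they do the work, as an engineer would, in place of code of your own. Each camera call takes 0.05 s, during which the arm holds its last target. There are 200 camera calls.

## Working session

There is one attempt and no reset: what is moved stays moved. The work goes in short steps, Python scripts to look and compute and a tool call to move; the robot and the scene stay as the last step left them, time stands still between calls to the robot, and variables do not carry over. Pictures are saved under pics/ and viewed, at most 14 in all, crops included, and the job is handed in when it is done.

Besides the shell and the picture viewer there is one more tool, called after ">>>" by a JSON object that holds its "method" and its "body", one argument or row to a line. carry_out: Moves the arm, as the interface text tells. Its arguments: {"type":"object","properties":{"deltas":{"type":"array"}},"required":["deltas"]}

```bash
mkdir -p pics; ls; python3 - <<'E'
from cell import ctrl
import cv2,numpy as np
s=ctrl.read_state();print({k:np.round(v,3).tolist() for k,v in s.items()},ctrl.grip_depth)
for n in("top","scene"):
    im=ctrl.get_image(n);cv2.imwrite(f"pics/{n}0.png",im[:,:,::-1])
    c=ctrl.calibration(n);R=np.array(c["R"]);print(n,np.round(c["mtx"],1).tolist(),np.round(R,3).tolist(),(-R.T@np.array(c["t"])).round(1))
E
```

```text
pics
{'clock': 0.0, 'qpos': [1.172, 0.629, 0.038, 1.518, -0.027, 0.996, -0.02], 'qd': [0.0, 0.001, -0.0, -0.001, -0.001, -0.001, -0.001], 'tau': [-0.0, -56.341, 1.226, -19.345, 0.011, 0.01, -0.0], 'eef_pos': [212.175, -613.709, 230.376], 'tool_rot': [-3.14, 0.0, 0.333], 'force': [0.244, 0.478, 0.775], 'torque': [0.017, -0.031, -0.006], 'gripper_force': 0.0, 'width': 85.403} 18.700000000000003
top [[439.7, 0.0, 280.8], [0.0, 439.7, 208.3], [0.0, 0.0, 1.0]] [[-0.016, -1.0, -0.019], [-0.99, 0.019, -0.142], [0.143, 0.016, -0.99]] [ 395.4  126.6 1194.1]
scene [[530.6, 0.0, 280.0], [0.0, 530.6, 210.6], [0.0, 0.0, 1.0]] [[0.771, 0.637, -0.008], [0.343, -0.426, -0.838], [-0.537, 0.643, -0.546]] [1279.2 -700.8  801.9]
```

View pics/top0.png

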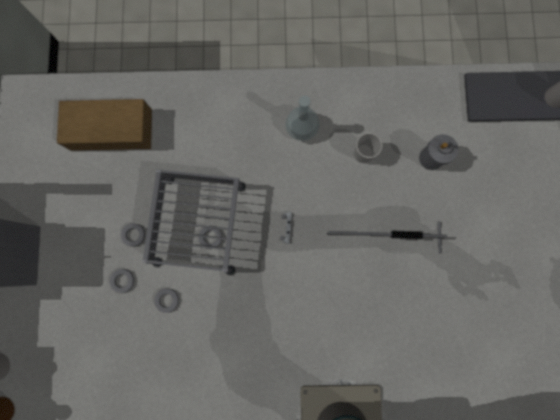

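View pics/scene0.png

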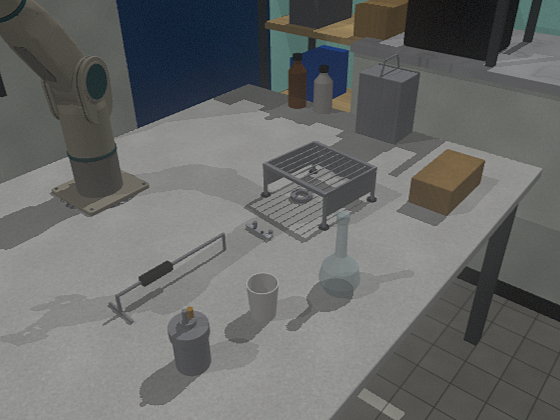

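Top view: four ring look-alikes at pixels (135,234), (123,280), (168,300) and (213,237). The image's right is the robot's right (-y), so the one at (213,237) is farthest right. It is also the one under the guard. The stop is at about (288,228). The rod runs from the hook at (328,233) past the sleeve at (407,235) to the foot at (440,237). I'll confirm with an enlarged crop.

```bash
cat > h.py <<'E'
from cell import ctrl
import cv2,numpy as np
def ray(n,px,z,c=None):
    c=c or ctrl.calibration(n);K,R,t=[np.array(c[k],float) for k in("mtx","R","t")]
    d=R.T@np.linalg.inv(K)@np.array([px[0],px[1],1.]);o=-R.T@t
    return (o+d*(z-o[2])/d[2])[:2]
def proj(n,X,c=None):
    c=c or ctrl.calibration(n);p=np.array(c["mtx"])@(np.array(c["R"])@np.array(X,float)+np.array(c["t"]));return p[:2]/p[2]
E
python3 - <<'E'
import cv2,numpy as np
t=cv2.imread('pics/top0.png');s=cv2.imread('pics/scene0.png')
a=cv2.resize(t[165:285,140:300],(800,600),interpolation=cv2.INTER_CUBIC)
cv2.imwrite('pics/c1.png',cv2.convertScaleAbs(a,alpha=1.5))
b=t[210:260,315:465];b=cv2.resize(b,(800,267),interpolation=cv2.INTER_CUBIC)
d=cv2.resize(s[210:330,100:300],(555,333),interpolation=cv2.INTER_CUBIC);d=np.hstack([d,np.zeros((333,245,3),np.uint8)])
cv2.imwrite('pics/c2.png',cv2.convertScaleAbs(np.vstack([b,d]),alpha=1.5))
E
```

```text
(no output)
```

View pics/c1.png

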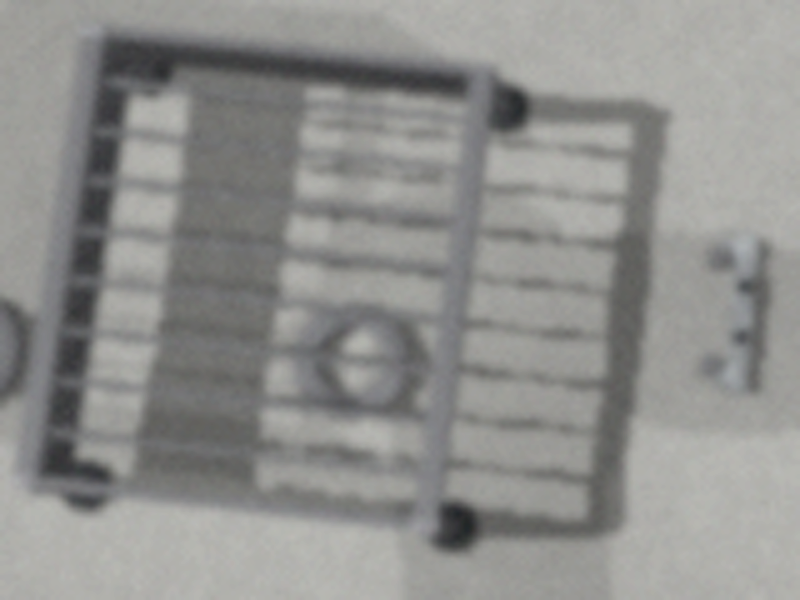

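View pics/c2.png

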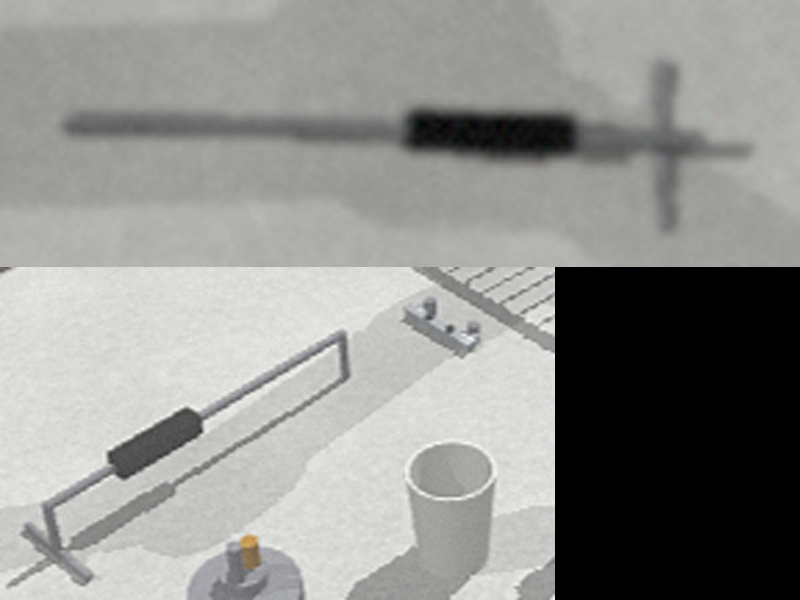

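Crops: the ring under the guard is centred at c1 pixel (371,360), the stop's post tops at (720,258) and (712,367), and the mouth-post feet at (512,105) and (455,525). In c2 the shaft's hook end is at (66,125) and the sleeve's centre at (490,131).

```bash
python3 - <<'E'
from h import *
f=lambda u,v:(140+(u+.5)/5-.5,165+(v+.5)/5-.5)
g=lambda u,v:(315+(u+.5)/5.333-.5,210+(v+.5)/5.333-.5)
for n,p,z in[("ring",f(371,360),12),("postA",f(720,258),16),("postB",f(712,367),16),("gA",f(510,105),8),("gB",f(455,525),8),("roofA",f(478,72),105),("roofB",f(430,522),105),("hook",g(66,125),54),("sleeve",g(490,130),60),("slL",g(405,128),60),("slR",g(577,132),60)]:
    print(n,ray("top",p,z).round(1))
t=cv2.imread('pics/top0.png');r=t[215:255,375:440].max(2)<45
m=cv2.moments(r.astype(np.uint8),True);c=(375+m['m10']/m['m00'],215+m['m01']/m['m00']);print('sleeve blob',c,m['m00'],ray("top",c,58).round(1))
s=cv2.imread('pics/scene0.png')
q=lambda u,v:(100+(u+.5)/2.775-.5,210+(v-267+.5)/2.775-.5)
for n,p,z in[("stopA",q(430,300),16),("stopB",q(473,325),16),("hookbottom",q(346,380),0),("hooktop",q(344,333),54),("sleeve",q(154,440),50)]:
    print('scene',n,ray("scene",p,z).round(1))
E
```

```text
ring [491.9 328. ]
postA [543.4 138.6]
postB [484.5 143.9]
gA [631.3 252.8]
gB [402.9 283.1]
roofA [629.4 258.6]
roofB [404.  282.6]
hook [492.5  26.5]
sleeve [ 485.9 -176.9]
slL [ 487.6 -136.1]
slR [ 484.2 -218.5]
sleeve blob (406.8224299065421, 234.6355140186916) 214.0 [ 484.3 -178.2]
scene stopA [488.2 141.5]
scene stopB [546.6 135.8]
scene hookbottom [498.4  16.6]
scene hooktop [502.1  15.4]
scene sleeve [ 483.3 -180.5]
```

>>> {"method": "carry_out", "body": {
  "deltas": [0,0,0,0.0333,-0.0268,0.0066,-1,0,0,0,0.0333,-0.0268,0.0066,-1,0,0,0,0.0333,-0.0268,0.0066,-1,0,0,0,0.0333,-0.0268,0.0066,-1,0,0,0,0.0333,-0.0268,0.0066,-1,0,0,0,0.0333,-0.0268,0.0066,-1,0,0,0,0.0333,-0.0268,0.0066,-1,0,0,0,0.0333,-0.0268,0.0066,-1,0,0,0,0.0333,-0.0268,0.0066,-1,0,0,0,0.0333,-0.0268,0.0066,-1,0,0,0,0.0333,-0.0268,0.0066,-1,0,0,0,0.0333,-0.0268,0.0066,-1]
}}

```text
clock: 1.6
eef_pos: [485.5, -178.6, 151.7]
tool_rot: [-3.141, 0.0, 0.333]
force: [0.2, -0.1, -0.3]
width: 85.1
gripper_force: 0.0
```

>>> {"method": "carry_out", "body": {
  "deltas": [0,0,-8.5,0,0,0,-1,0,0,-8.5,0,0,0,-1,0,0,-8.5,0,0,0,-1,0,0,-8.5,0,0,0,-1,0,0,-8.5,0,0,0,-1,0,0,-8.5,0,0,0,-1,0,0,-8.5,0,0,0,-1,0,0,-8.5,0,0,0,-1,0,0,0,0,0,0,-1,0,0,0,0,0,0,-1]
}}

```text
clock: 2.85
eef_pos: [484.8, -179.9, 152.0]
tool_rot: [-3.141, -0.0, 1.517]
force: [0.2, 0.6, 0.1]
width: 85.0
gripper_force: 0.0
```

```bash
python3 - <<'E'
from h import *
s=ctrl.read_state();c=ctrl.calibration("wrist");im=ctrl.get_image("wrist");cv2.imwrite("pics/w1.png",im[:,:,::-1])
import pickle;pickle.dump(c,open('w1.pkl','wb'))
print(s["clock"],s["eef_pos"],s["tool_rot"],s["force"])
c={k:np.array(c[k]) for k in c};print((-c["R"].T@c["t"]).round(1),c["R"].round(2))
E
```

```text
2.85 [ 484.84242338 -179.91877216  151.97554184] [-3.14128037e+00 -8.11340736e-05  1.51692922e+00] [0.23326925 0.61823211 0.07458647]
[ 488.5 -108.   295.9] [[ 1.   -0.05 -0.  ]
 [-0.05 -0.96  0.29]
 [-0.02 -0.29 -0.96]]
```

View pics/w1.png

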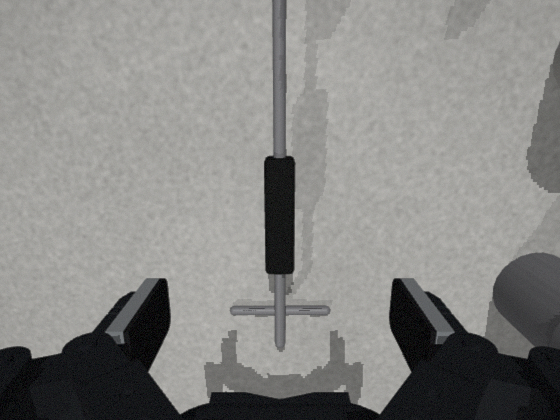

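Wrist view: the rod lies almost parallel to the tool's x. The sleeve spans columns 265-295 and rows 157-274, and the foot is at row 310.

```bash
python3 - <<'E'
from h import *
import pickle;c=pickle.load(open('w1.pkl','rb'))
im=cv2.imread('pics/w1.png');m=(im[140:272,250:310].max(2)<45)
ys,xs=np.nonzero(m);mid=[xs[ys==y].mean()+250 for y in range(20,130)];print(np.polyfit(range(160,270),mid,1),ys.min()+140)
f=ray("wrist",(279.6,157),60,c);b=ray("wrist",(279.6,271),60,c);b2=ray("wrist",(280,274),60,c);s0=ray("wrist",(278.8,5),54,c)
print(f,b,b2,(f+b2)/2,s0, np.arctan2(*(s0-b2)[::-1]),np.arctan2(*(f-b2)[::-1]))
foot=ray("wrist",(280,310),8,c);print(foot)
E
```

```text
[5.16872168e-03 2.78077673e+02] 156
[ 486.75967042 -140.5439698 ] [ 482.51404535 -218.59307122] [ 482.66655002 -220.86242076] [ 484.71311022 -180.70319528] [491.00868598 -53.97228487] 1.5208521015684382 1.5198792270197723
[ 479.54521578 -279.87459939]
```

>>> {"method": "carry_out", "body": {
  "deltas": [0,0,0,0,0,0.03,-1,0,0,0,0,0,0.03,-1,0,0,0,0,0,0.03,-1,0,0,0,0,0,0.021,-1,0,0,0.2,0,0,0.01,-1,0,0,0,0,0,0,-1,0,0,0,0,0,0,1,0,0,0,0,0,0,1,0,0,0,0,0,0,1,0,0,0,0,0,0,1,0,0,0,0,0,0,1,0,0,0,0,0,0,1]
}}

```text
clock: 4.4
eef_pos: [485.0, -180.0, 31.6]
tool_rot: [3.141, 0.0, 1.516]
force: [-0.8, -0.2, 6.3]
width: 19.2
gripper_force: 58.8
```

>>> {"method": "carry_out", "body": {
  "deltas": [0,0,0,0,0,0,1,0,0,0,0,0,0,1]
}}

```text
clock: 4.65
eef_pos: [485.1, -180.0, 31.6]
tool_rot: [3.141, 0.0, 1.516]
force: [-1.8, -0.3, 5.7]
width: 19.2
gripper_force: 58.8
```

>>> {"method": "carry_out", "body": {
  "deltas": [0,0,0,0,0,-0.004,1,0,0,0,0,0,-0.012,1,0,0,1,0,0,-0.012,1,0,0,1,0,0,0,1,0,0,0,0.026,-0.0032,0,1,0,0,0,0.026,-0.0032,0,1,0,0,0,0.026,-0.0032,0,1,0,0,0,0.026,-0.0032,0,1,0,0,0,0.026,-0.0032,0,1,0,0,0,0.026,-0.0032,0,1,0,0,0,0.026,-0.0032,0,1,0,0,0,0.026,-0.0032,0,1]
}}

```text
clock: 6.15
eef_pos: [478.1, 30.5, 59.1]
tool_rot: [3.142, -0.0, 1.481]
force: [0.2, 0.2, -2.4]
width: 19.1
gripper_force: 58.8
```

```bash
python3 - <<'E'
from h import *
s=ctrl.read_state();c=ctrl.calibration("wrist");im=ctrl.get_image("wrist");t=ctrl.get_image("top");sc=ctrl.get_image("scene")
import pickle;pickle.dump(c,open('w2.pkl','wb'))
for n,i in(("w2",im),("t2",t),("s2",sc)):cv2.imwrite(f"pics/{n}.png",i[:,:,::-1])
print(s["clock"],s["eef_pos"],s["tool_rot"],s["force"])
a=cv2.resize(im[:,:,::-1],(400,300));b=cv2.resize(sc[130:280,200:400,::-1],(400,300),interpolation=cv2.INTER_CUBIC)
d=cv2.resize(t[165:285,140:300,::-1],(400,300),interpolation=cv2.INTER_CUBIC)
e=cv2.resize(im[0:150,180:380,::-1],(400,300),interpolation=cv2.INTER_CUBIC)
cv2.imwrite('pics/m2.png',cv2.convertScaleAbs(np.vstack([np.hstack([a,b]),np.hstack([d,e])]),alpha=1.4))
E
```

```text
6.15 [478.07645395  30.50583665  59.09753973] [ 3.14150326e+00 -4.74280142e-05  1.48052792e+00] [ 0.1734239   0.20646188 -2.3542373 ]
```

View pics/m2.png

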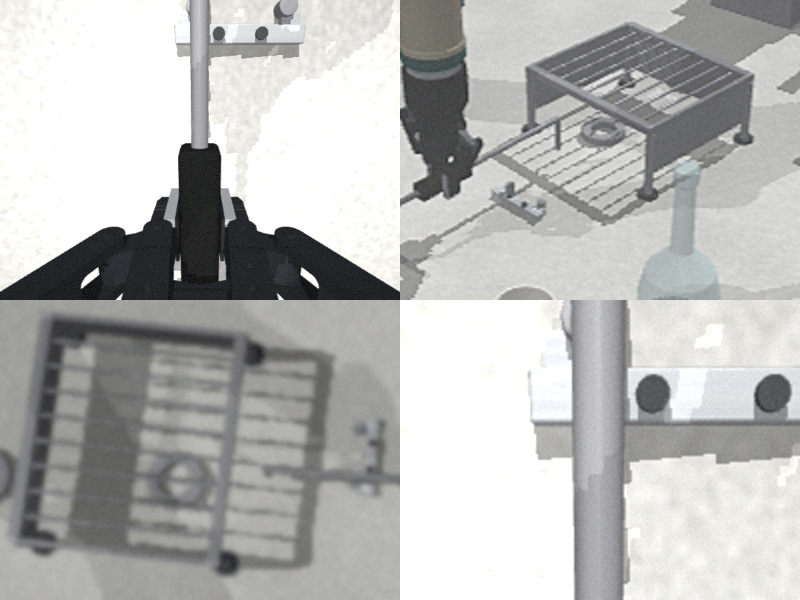

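Mosaic: the rod is held level at the mouth with its hook in front of the ring. The stop bar lies parallel to the image rows, so the stop and rod headings agree.

```bash
python3 - <<'E'
from h import *
import pickle;c=pickle.load(open('w2.pkl','rb'))
for p,z in(((245,60.5),10),((425.5,60.5),10),((402,7),16)): print('bar',ray("wrist",p,z,c).round(1))
print('back edge crop', [ray("wrist",(180+u/2,61.5),10,c).round(1) for u in(132,)])
print('ring scene',ray("scene",(301.5,194.5),12).round(1))
f=lambda u,v:(140+(u+.5)/2.5-.5,165+(v-300+.5)/2.5-.5)
print('ring top',ray("top",f(182,480),12).round(1),'hook top',ray("top",f(266,470),82).round(1))
h=lambda u,v:(200+(u-400)/2,130+v/2)
print('hook scene tip',ray("scene",h(558,148),28).round(1), ray("scene",h(558,120),80).round(1))
E
```

```text
bar [469.7 123. ]
bar [555.7 115.2]
bar [542.6 138.1]
back edge crop [array([470.1, 122.6])]
ring scene [496.8 332.1]
ring top [491.7 331.5] hook top [494.6 233.9]
hook scene tip [495.3 233.5] [503.8 224. ]
```

>>> {"method": "carry_out", "body": {
  "deltas": [0,0,0,0.01,-0.0011,0,1,0,0,0,0.01,-0.0011,0,1,0,0,0,0.01,-0.0011,0,1,0,0,0,0.01,-0.0011,0,1,0,0,0,0.01,-0.0011,0,1,0,0,0,0.01,-0.0011,0,1,0,0,0,0.01,-0.0011,0,1,0,0,0,0.01,-0.0011,0,1,0,0,0,0.01,-0.0011,0,1,0,0,0,0.01,-0.0011,0,1]
}}

```text
clock: 7.55
eef_pos: [476.1, 130.9, 59.1]
tool_rot: [3.142, -0.0, 1.481]
force: [-0.2, 0.5, -2.6]
width: 19.2
gripper_force: 58.8
```

>>> {"method": "carry_out", "body": {
  "deltas": [0,0,0,0,0,0.004,1,0,0,0,0,0,0.004,1,0,0,0,0,0,0.002,1,0,0,0,0,0,0,1]
}}

```text
clock: 8.05
eef_pos: [476.0, 129.7, 48.9]
tool_rot: [-3.141, 0.0, 1.48]
force: [-0.7, 0.7, -2.4]
width: 19.3
gripper_force: 58.8
```

```bash
python3 - <<'E'
from h import *
s=ctrl.read_state();t=ctrl.get_image("top");sc=ctrl.get_image("scene")
print(s["clock"],s["eef_pos"],s["tool_rot"],s["force"])
b=cv2.resize(sc[165:225,260:340,::-1],(400,300),interpolation=cv2.INTER_CUBIC)
d=cv2.resize(t[205:265,180:260,::-1],(400,300),interpolation=cv2.INTER_CUBIC)
cv2.imwrite('pics/m3.png',cv2.convertScaleAbs(np.hstack([b,d]),alpha=1.6))
E
```

```text
8.05 [475.9763312  129.6832113   48.85773248] [-3.14108299e+00  4.29256100e-04  1.48046435e+00] [-0.6655555   0.69667911 -2.42704959]
```

View pics/m3.png

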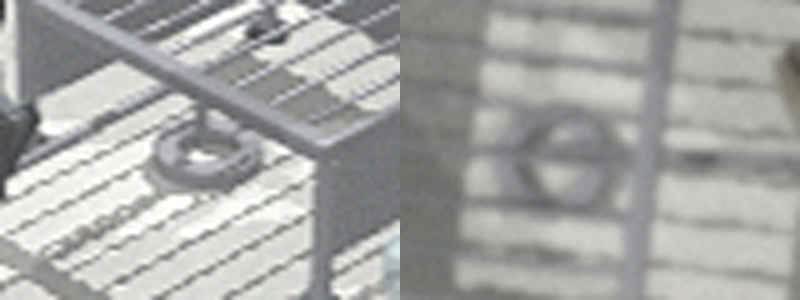

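```bash
python3 - <<'E'
from h import *
h=lambda u,v:(260+(u+.5)/5-.5,165+(v+.5)/5-.5)
g=lambda u,v:(180+(u-400+.5)/5-.5,205+(v+.5)/5-.5)
print('tip scene',ray("scene",h(203,133),17),'ring',ray("scene",h(204,157),12), ray("scene",h(150,155),8),ray("scene",h(262,160),8))
print('hook top',[ray("top",g(u,155),71) for u in(505,520)],'ring top',ray("top",g(566,158),12))
X=np.array([476+18,129.7-.7+199.2])
print('pred hook',X,'scene px crop',(proj("scene",[*X,17])-[260,165])*5,'top crop',(proj("top",[*X,71])-[180,205])*5+[400,0])
for r in((492,328),(496,332)): print('ring px crop',(proj("scene",[*r,12])-[260,165])*5,(proj("top",[*r,12])-[180,205])*5+[400,0])
E
```

```text
tip scene [487.78178148 337.65966239] ring [499.38614882 323.69632333] [470.012614   311.26086347] [523.21293859 347.00902325]
hook top [array([490.25689466, 351.96558223]), array([490.11902223, 344.23959784])] ring top [493.02856616 330.74018112]
pred hook [494.  328.2] scene px crop [199.46813594 141.19778354] top crop [549.20734309 144.89584663]
ring px crop [196.37802985 147.68915612] [569.05056654 157.81241979]
ring px crop [206.20599037 147.13032909] [561.70565385 150.54757449]
```

>>> {"method": "carry_out", "body": {
  "deltas": [0,0,0,0,0,0.002,1,0,0,0,0,0,0.002,1,0,0,0,0,0,0.002,1,0,0,0,0,0,0,1]
}}

```text
clock: 8.65
eef_pos: [476.0, 130.2, 42.9]
tool_rot: [-3.141, 0.0, 1.481]
force: [-0.3, -1.2, -2.6]
width: 19.3
gripper_force: 58.8
```

>>> {"method": "carry_out", "body": {
  "deltas": [0,0,0,0,0,0.001,1,0,0,0,0,0,0.001,1,0,0,0,0,0,0,1]
}}

```text
clock: 9.02
eef_pos: [476.1, 130.2, 41.1]
tool_rot: [-3.142, 0.0, 1.481]
force: [0.2, -0.1, -2.5]
width: 18.7
gripper_force: 58.8
```

>>> {"method": "carry_out", "body": {
  "deltas": [0,0,0,0,0,0.002,1,0,0,0,0,0,0.002,1,0,0,0,0,0,0.002,1,0,0,0,0,0,0.001,1,0,0,0,0,0,0,1,0,0,0,0,0,0,1]
}}

```text
clock: 9.78
eef_pos: [476.1, 130.2, 34.2]
tool_rot: [3.141, -0.0, 1.481]
force: [0.4, 0.4, -2.0]
width: 18.7
gripper_force: 58.8
```

>>> {"method": "carry_out", "body": {
  "deltas": [0,0,0,-0.0015,0,0,1,0,0,0,-0.0015,0,0,1,0,0,0,-0.0015,0,0,1,0,0,0,-0.0015,0,0,1,0,0,0,-0.0015,0,0,1,0,0,0,-0.0015,0,0,1,0,0,0,-0.0015,0,0,1,0,0,0,-0.0015,0,0,1,0,0,0,-0.0015,0,0,1,0,0,0,-0.0015,0,0,1,0,0,0,-0.0015,0,0,1,0,0,0,-0.0015,0,0,1]
}}

```text
clock: 11.28
eef_pos: [474.5, 112.2, 34.1]
tool_rot: [3.142, -0.0, 1.481]
force: [0.4, 1.0, -2.9]
width: 18.9
gripper_force: 58.8
```

>>> {"method": "carry_out", "body": {
  "deltas": [0,0,0,-0.0025,0,0,1,0,0,0,-0.0035,0.001,0,1,0,0,0,-0.0045,0.001,0,1,0,0,0,-0.005,0.0013,0,1,0,0,0,-0.005,0.0013,0,1,0,0,0,-0.005,0.0013,0,1,0,0,0,-0.005,0.0013,0,1,0,0,0,-0.005,0.0013,0,1,0,0,0,-0.005,0.0013,0,1,0,0,0,-0.005,0.0013,0,1,0,0,0,-0.005,0.0013,0,1,0,0,0,-0.005,0.0013,0,1]
}}

```text
clock: 12.78
eef_pos: [483.2, 55.4, 34.1]
tool_rot: [-3.142, 0.0, 1.481]
force: [-1.0, 2.0, -2.8]
width: 19.0
gripper_force: 58.7
```

>>> {"method": "carry_out", "body": {
  "deltas": [0,0,0,-0.005,0.0013,0,1,0,0,0,-0.005,0.0013,0,1,0,0,0,-0.005,0.0013,0,1,0,0,0,-0.005,0.0013,0,1,0,0,0,-0.005,0.0013,0,1,0,0,0,-0.005,0.0013,0,1,0,0,0,-0.005,0.0013,0,1,0,0,0,-0.005,0.0013,0,1,0,0,0,-0.005,0.0013,0,1,0,0,0,-0.005,0.0013,0,1,0,0,0,-0.005,0.0013,0,1,0,0,0,-0.005,0.0013,0,1]
}}

```text
clock: 14.28
eef_pos: [493.4, -5.8, 34.1]
tool_rot: [-3.142, 0.0, 1.481]
force: [-0.7, 1.2, -3.7]
width: 18.8
gripper_force: 58.7
```

```bash
python3 - <<'E'
from h import *
s=ctrl.read_state();t=ctrl.get_image("top");sc=ctrl.get_image("scene")
print(s["clock"],s["eef_pos"],s["tool_rot"],s["force"])
b=cv2.resize(sc[185:245,230:310,::-1],(400,300),interpolation=cv2.INTER_CUBIC)
d=cv2.resize(t[195:255,225:305,::-1],(400,300),interpolation=cv2.INTER_CUBIC)
cv2.imwrite('pics/m4.png',cv2.convertScaleAbs(np.hstack([b,d]),alpha=1.4))
E
```

```text
14.275 [493.37895016  -5.75550152  34.10400545] [-3.14155778e+00  2.32053835e-05  1.48113764e+00] [-0.71024781  1.19460845 -3.74010291]
```

View pics/m4.png

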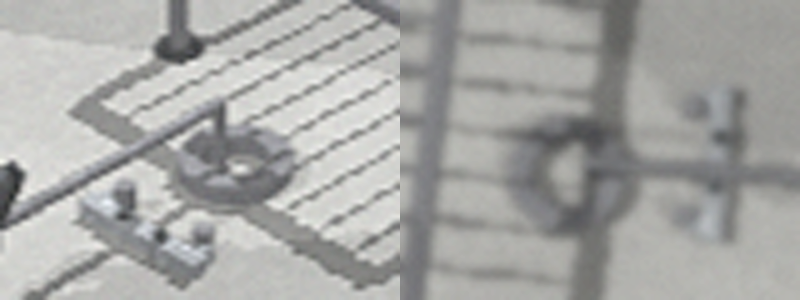

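>>> {"method": "carry_out", "body": {
  "deltas": [0,0,0,-0.003,0.002,0,1,0,0,0,-0.003,0.002,0,1,0,0,0,-0.003,0.002,0,1,0,0,0,-0.003,0.0015,0,1,0,0,0,-0.003,0.001,0,1,0,0,0,-0.003,0.001,0,1,0,0,0,-0.003,0.0005,0,1,0,0,0,-0.003,0,0,1,0,0,0,-0.002,0,0,1,0,0,0,-0.002,0,0,1,0,0,0,-0.002,0,0,1]
}}

```text
clock: 15.75
eef_pos: [500.7, -36.2, 34.1]
tool_rot: [3.141, -0.0, 1.481]
force: [-0.1, 2.5, -2.1]
width: 19.2
gripper_force: 58.7
```

>>> {"method": "carry_out", "body": {
  "deltas": [0,0,0,-0.001,0,0,1,0,0,0,-0.001,0,0,1,0,0,0,0,0,0,1]
}}

```text
clock: 16.12
eef_pos: [500.4, -38.3, 34.1]
tool_rot: [-3.142, 0.0, 1.481]
force: [-0.1, 1.1, -4.3]
width: 19.5
gripper_force: 58.7
```

```bash
python3 - <<'E'
from h import *
s=ctrl.read_state();t=ctrl.get_image("top");sc=ctrl.get_image("scene")
print(s["clock"],s["eef_pos"],s["tool_rot"],s["force"])
b=cv2.resize(sc[185:245,230:310,::-1],(400,300),interpolation=cv2.INTER_CUBIC)
d=cv2.resize(t[195:255,225:305,::-1],(400,300),interpolation=cv2.INTER_CUBIC)
cv2.imwrite('pics/m5.png',cv2.convertScaleAbs(np.hstack([b,d]),alpha=1.4))
E
```

```text
16.125 [500.40475876 -38.29843978  34.13342598] [-3.14157115e+00  1.37578708e-04  1.48109409e+00] [-0.09749166  1.11298456 -4.33380008]
```

View pics/m5.png

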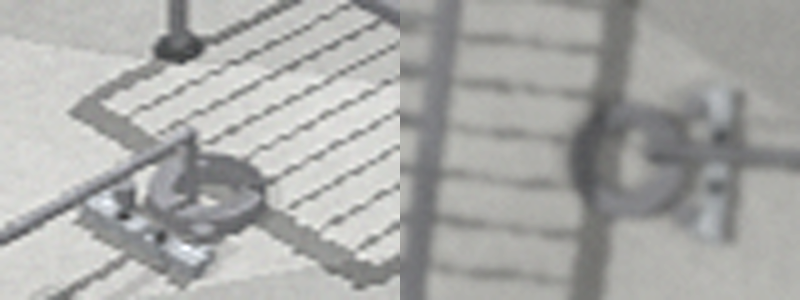

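View 5: the ring is almost in its seat, at (633,160) against about (644,158), so I'll creep from here and watch the force.

>>> {"method": "carry_out", "body": {
  "deltas": [0,0,0,-0.001,0,0,1,0,0,0,-0.001,0,0,1,0,0,0,-0.0005,0,0,1,0,0,0,0,0,0,1]
}}

```text
clock: 16.73
eef_pos: [500.2, -40.7, 34.1]
tool_rot: [3.142, 0.0, 1.481]
force: [-0.4, 1.8, -3.0]
width: 18.8
gripper_force: 58.7
```

>>> {"method": "carry_out", "body": {
  "deltas": [0,0,0,-0.0005,0,0,1,0,0,0,-0.0005,0,0,1,0,0,0,0,0,0,1]
}}

```text
clock: 17.1
eef_pos: [500.1, -41.7, 34.1]
tool_rot: [-3.142, 0.0, 1.481]
force: [0.5, 1.6, -2.4]
width: 19.0
gripper_force: 58.7
```

>>> {"method": "carry_out", "body": {
  "deltas": [0,0,0,-0.0005,0,0,1,0,0,0,-0.0005,0,0,1,0,0,0,0,0,0,1]
}}

```text
clock: 17.48
eef_pos: [500.0, -42.7, 34.1]
tool_rot: [3.142, 0.0, 1.481]
force: [-0.3, 1.9, -4.2]
width: 19.2
gripper_force: 58.7
```

>>> {"method": "carry_out", "body": {
  "deltas": [0,0,0,-0.0005,0,0,1,0,0,0,-0.0005,0,0,1,0,0,0,0,0,0,1]
}}

```text
clock: 17.85
eef_pos: [499.9, -43.8, 34.1]
tool_rot: [-3.142, 0.0, 1.481]
force: [-0.2, 1.4, -3.0]
width: 19.3
gripper_force: 58.7
```

>>> {"method": "carry_out", "body": {
  "deltas": [0,0,0,-0.0005,0,0,1,0,0,0,0,0,0,1]
}}

```text
clock: 18.1
eef_pos: [499.9, -44.2, 34.1]
tool_rot: [3.142, 0.0, 1.481]
force: [-0.3, 2.5, -3.4]
width: 19.2
gripper_force: 58.7
```

>>> {"method": "carry_out", "body": {
  "deltas": [0,0,0,-0.0005,0,0,1,0,0,0,0,0,0,1]
}}

```text
clock: 18.35
eef_pos: [499.9, -44.7, 34.1]
tool_rot: [3.142, 0.0, 1.481]
force: [-0.1, 1.2, -2.8]
width: 19.2
gripper_force: 58.7
```

>>> {"method": "carry_out", "body": {
  "deltas": [0,0,0,-0.0005,0,0,1,0,0,0,-0.0005,0,0,1,0,0,0,0,0,0,1]
}}

```text
clock: 18.73
eef_pos: [499.8, -45.7, 34.1]
tool_rot: [3.141, 0.0, 1.481]
force: [0.6, 1.3, -2.7]
width: 19.5
gripper_force: 58.7
```

>>> {"method": "carry_out", "body": {
  "deltas": [0,0,0,-0.0005,0,0,1,0,0,0,0,0,0,1]
}}

```text
clock: 18.98
eef_pos: [499.7, -46.2, 34.1]
tool_rot: [3.142, 0.0, 1.481]
force: [0.6, 2.3, -3.6]
width: 18.9
gripper_force: 58.7
```

>>> {"method": "carry_out", "body": {
  "deltas": [0,0,0,-0.0005,0,0,1,0,0,0,0,0,0,1]
}}

```text
clock: 19.23
eef_pos: [499.7, -46.7, 34.1]
tool_rot: [-3.142, 0.0, 1.481]
force: [0.3, 1.7, -2.7]
width: 19.1
gripper_force: 58.7
```

>>> {"method": "carry_out", "body": {
  "deltas": [0,0,0,-0.0005,0,0,1,0,0,0,0,0,0,1]
}}

```text
clock: 19.48
eef_pos: [499.7, -47.0, 34.1]
tool_rot: [3.142, -0.0, 1.481]
force: [0.4, 2.5, -2.2]
width: 19.0
gripper_force: 58.7
```

>>> {"method": "carry_out", "body": {
  "deltas": [0,0,0,-0.0005,0,0,1,0,0,0,0,0,0,1]
}}

```text
clock: 19.73
eef_pos: [499.6, -47.5, 34.1]
tool_rot: [3.141, -0.0, 1.481]
force: [0.1, 3.2, -3.0]
width: 19.3
gripper_force: 58.7
```

>>> {"method": "carry_out", "body": {
  "deltas": [0,0,0,-0.0005,0,0,1,0,0,0,0,0,0,1]
}}

```text
clock: 19.98
eef_pos: [499.5, -48.2, 34.1]
tool_rot: [3.142, 0.0, 1.481]
force: [0.8, 3.0, -3.0]
width: 19.0
gripper_force: 58.7
```

>>> {"method": "carry_out", "body": {
  "deltas": [0,0,0,-0.0005,0,0,1,0,0,0,0,0,0,1]
}}

```text
clock: 20.23
eef_pos: [499.5, -48.5, 34.1]
tool_rot: [3.141, -0.0, 1.481]
force: [0.3, 3.5, -3.8]
width: 19.1
gripper_force: 58.7
```

>>> {"method": "carry_out", "body": {
  "deltas": [0,0,0,-0.0005,0,0,1,0,0,0,0,0,0,1]
}}

```text
clock: 20.48
eef_pos: [499.6, -48.7, 34.1]
tool_rot: [3.141, -0.001, 1.482]
force: [0.5, 4.7, -3.5]
width: 19.3
gripper_force: 58.6
```

>>> {"method": "carry_out", "body": {
  "deltas": [0,0,0,-0.0004,0,0,1,0,0,0,0,0,0,1]
}}

```text
clock: 20.72
eef_pos: [499.6, -48.7, 34.1]
tool_rot: [3.141, -0.001, 1.482]
force: [0.1, 5.1, -3.5]
width: 18.8
gripper_force: 58.6
```

>>> {"method": "carry_out", "body": {
  "deltas": [0,0,0,-0.0004,0,0,1,0,0,0,0,0,0,1]
}}

```text
clock: 20.98
eef_pos: [499.7, -48.7, 34.1]
tool_rot: [3.141, -0.001, 1.482]
force: [0.7, 4.8, -4.5]
width: 19.2
gripper_force: 58.6
```

>>> {"method": "carry_out", "body": {
  "deltas": [0,0,0,-0.0004,0,0,1,0,0,0,0,0,0,1]
}}

```text
clock: 21.22
eef_pos: [499.7, -48.8, 34.1]
tool_rot: [3.141, -0.002, 1.482]
force: [1.4, 7.0, -3.5]
width: 19.1
gripper_force: 58.6
```

>>> {"method": "carry_out", "body": {
  "deltas": [0,0,0,-0.0004,0,0,1,0,0,0,0,0,0,1]
}}

```text
clock: 21.48
eef_pos: [499.8, -48.8, 34.1]
tool_rot: [3.141, -0.002, 1.483]
force: [1.0, 8.0, -4.4]
width: 19.1
gripper_force: 58.6
```

>>> {"method": "carry_out", "body": {
  "deltas": [0,0,0,0,0,0,1]
}}

```text
clock: 21.6
eef_pos: [499.8, -48.8, 34.1]
tool_rot: [3.141, -0.002, 1.483]
force: [-0.0, 8.0, -4.6]
width: 19.2
gripper_force: 58.6
```

>>> {"method": "carry_out", "body": {
  "deltas": [0,0,0,-0.0003,0,0,1,0,0,0,0,0,0,1,0,0,0,0,0,0,1]
}}

```text
clock: 21.98
eef_pos: [499.8, -48.8, 34.0]
tool_rot: [3.141, -0.002, 1.483]
force: [1.3, 8.4, -4.4]
width: 18.8
gripper_force: 58.6
```

>>> {"method": "carry_out", "body": {
  "deltas": [0,0,0,0,0,0,1,0,0,0,0,0,0,1]
}}

```text
clock: 22.22
eef_pos: [499.8, -48.9, 34.0]
tool_rot: [3.141, -0.002, 1.483]
force: [0.1, 8.7, -4.9]
width: 19.2
gripper_force: 58.6
```

>>> {"method": "carry_out", "body": {
  "deltas": [0,0,0,0,0,0,1,0,0,0,0,0,0,1]
}}

```text
clock: 22.48
eef_pos: [499.8, -48.9, 34.0]
tool_rot: [3.141, -0.002, 1.483]
force: [0.3, 9.2, -4.9]
width: 19.1
gripper_force: 58.6
```

>>> {"method": "carry_out", "body": {
  "deltas": [0,0,0,0,0,0,1,0,0,0,0,0,0,1]
}}

```text
clock: 22.72
eef_pos: [499.8, -48.9, 34.1]
tool_rot: [3.141, -0.002, 1.483]
force: [1.2, 8.2, -5.5]
width: 18.9
gripper_force: 58.6
```

```bash
python3 - <<'E'
from h import *
F=[];W=[]
for i in range(4):
    t=ctrl.get_image("top");F.append(ctrl.read_state()["force"])
sc=ctrl.get_image("scene");c=ctrl.calibration("wrist");w=ctrl.get_image("wrist")
print(np.round(F,1),ctrl.read_state()["clock"])
b=cv2.resize(sc[195:240,230:290,::-1],(400,300),interpolation=cv2.INTER_CUBIC)
d=cv2.resize(t[195:255,225:305,::-1],(400,300),interpolation=cv2.INTER_CUBIC)
cv2.imwrite('pics/m6.png',cv2.convertScaleAbs(np.hstack([b,d]),alpha=1.4))
E
```

```text
[[ 1.2  8.3 -4.8]
 [ 0.5  9.1 -4.4]
 [ 0.8  6.9 -4.3]
 [ 1.6  8.4 -5.2]] 23.025
```

View pics/m6.png

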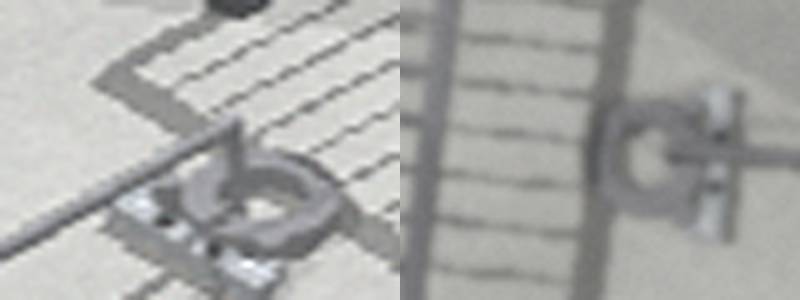

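>>> {"method": "carry_out", "body": {
  "deltas": [0,0,0,-0.0002,0,0,1,0,0,0,0,0,0,1,0,0,0,0,0,0,1,0,0,0,0,0,0,1]
}}

```text
clock: 23.52
eef_pos: [499.8, -48.9, 34.0]
tool_rot: [3.141, -0.003, 1.483]
force: [1.9, 8.9, -5.2]
width: 19.6
gripper_force: 58.6
```

>>> {"method": "carry_out", "body": {
  "deltas": [0,0,0,0,0,0,1,0,0,0,0,0,0,1,0,0,0,0,0,0,1,0,0,0,0,0,0,1,0,0,0,0,0,0,1,0,0,0,0,0,0,1,0,0,0,0,0,0,1]
}}

```text
clock: 24.4
eef_pos: [499.8, -48.9, 34.0]
tool_rot: [3.141, -0.003, 1.483]
force: [1.0, 9.1, -4.4]
width: 19.4
gripper_force: 58.6
```

>>> {"method": "carry_out", "body": {
  "deltas": [0,0,0,0.001,0,0,1,0,0,0,0.001,0,0,1,0,0,0,0.001,0,0,1,0,0,0,0.001,0,0,1,0,0,0,0.001,0,0,1,0,0,0,0.001,0,0,1,0,0,0,0.002,0,0,1,0,0,0,0.002,0,0,1,0,0,0,0.002,0,0,1,0,0,0,0,0,0,1]
}}

```text
clock: 25.65
eef_pos: [500.4, -38.9, 34.1]
tool_rot: [3.142, -0.0, 1.482]
force: [0.1, -0.2, -2.7]
width: 19.2
gripper_force: 58.8
```

>>> {"method": "carry_out", "body": {
  "deltas": [0,0,0,0,0,-0.002,1,0,0,0,0,0,-0.003,1,0,0,0,0,0,-0.004,1,0,0,0,0,0,-0.005,1,0,0,0,0,0,-0.008,1,0,0,0,0,0,-0.008,1,0,0,0,0,0,0,1]
}}

```text
clock: 26.52
eef_pos: [500.9, -39.3, 65.0]
tool_rot: [3.14, -0.0, 1.481]
force: [1.0, 0.7, -3.3]
width: 18.5
gripper_force: 58.9
```

>>> {"method": "carry_out", "body": {
  "deltas": [0,0,0,-0.01,0,0,1,0,0,0,-0.015,0,0,1,0,0,0,-0.015,0,0,1,0,0,0,-0.015,0,0,1,0,0,0,-0.015,0,0,1,0,0,0,-0.015,0,0,1,0,0,0,-0.015,0,0,1,0,0,0,-0.015,0,0,1,0,0,0,-0.015,0,0,1,0,0,0,-0.01,0,0,1,0,0,0,0,0,0,1]
}}

```text
clock: 27.9
eef_pos: [487.6, -179.7, 64.1]
tool_rot: [3.142, 0.0, 1.48]
force: [0.1, -0.2, -1.5]
width: 18.8
gripper_force: 58.9
```

```bash
python3 - <<'E'
from h import *
s=ctrl.read_state();t=ctrl.get_image("top");sc=ctrl.get_image("scene")
print(s["clock"],s["eef_pos"],s["tool_rot"],s["force"])
b=cv2.resize(sc[190:310,130:290,::-1],(400,300),interpolation=cv2.INTER_CUBIC)
d=cv2.resize(t[195:255,225:305,::-1],(400,300),interpolation=cv2.INTER_CUBIC)
cv2.imwrite('pics/m7.png',cv2.convertScaleAbs(np.hstack([b,d]),alpha=1.4))
E
```

```text
27.9 [ 487.63961318 -179.6951819    64.10541991] [3.14151484e+00 2.57516086e-04 1.47961572e+00] [ 0.06342149 -0.21127183 -1.51513919]
```

View pics/m7.png

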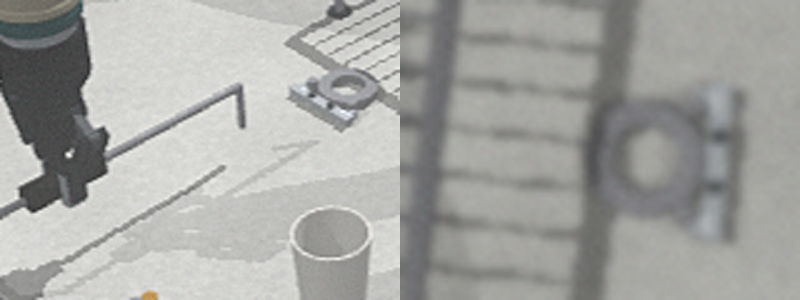

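View 7: the ring sits free and snug against both posts, centred at (650,157), and the hook is well away. Now I'll set the rod down.

>>> {"method": "carry_out", "body": {
  "deltas": [0,0,0,0,0,0.008,1,0,0,0,0,0,0.008,1,0,0,0,0,0,0.008,1,0,0,0,0,0,0.004,1,0,0,0,0,0,0.002,1,0,0,0,0,0,0.001,1,0,0,0,0,0,0,1]
}}

```text
clock: 28.88
eef_pos: [487.9, -178.7, 33.2]
tool_rot: [3.141, 0.0, 1.481]
force: [0.1, -0.2, -3.0]
width: 19.1
gripper_force: 58.9
```

>>> {"method": "carry_out", "body": {
  "deltas": [0,0,0,0,0,0.0008,1,0,0,0,0,0,0,1]
}}

```text
clock: 29.12
eef_pos: [487.8, -178.7, 32.4]
tool_rot: [3.141, 0.0, 1.481]
force: [-0.7, 0.4, -3.8]
width: 19.4
gripper_force: 58.9
```

>>> {"method": "carry_out", "body": {
  "deltas": [0,0,0,0,0,0.0008,1,0,0,0,0,0,0,1]
}}

```text
clock: 29.38
eef_pos: [487.9, -178.7, 31.7]
tool_rot: [3.141, 0.0, 1.481]
force: [-1.0, -0.3, -0.7]
width: 19.1
gripper_force: 59.3
```

>>> {"method": "carry_out", "body": {
  "deltas": [0,0,0,0,0,0,0.4,0,0,0,0,0,0,0,0,0,0,0,0,0,-1,0,0,0,0,0,0,-1,0,0,0,0,0,0,-1,0,0,0,0,0,0,-1,0,0,0,0,0,0,-1,0,0,0,0,0,0,-1]
}}

```text
clock: 30.38
eef_pos: [487.8, -178.7, 31.5]
tool_rot: [3.142, -0.0, 1.481]
force: [0.5, 0.2, -0.1]
width: 85.0
gripper_force: 0.0
```

>>> {"method": "carry_out", "body": {
  "deltas": [0,0,0,0,0,-0.01,-1,0,0,0,0,0,-0.02,-1,0,0,0,0,0,-0.03,-1,0,0,0,0,0,-0.03,-1,0,0,0,0,0,-0.03,-1,0,0,0,0,0,0,-1,0,0,0,0,0,0,-1]
}}

```text
clock: 31.25
eef_pos: [487.3, -178.7, 151.4]
tool_rot: [-3.141, 0.0, 1.481]
force: [-0.4, 0.3, 0.0]
width: 85.3
gripper_force: 0.0
```

```bash
python3 - <<'E'
from h import *
sc=ctrl.get_image("scene");t=ctrl.get_image("top")
b=cv2.resize(sc[190:340,90:290,::-1],(400,300),interpolation=cv2.INTER_CUBIC)
d=cv2.resize(t[195:285,225:345,::-1],(400,300),interpolation=cv2.INTER_CUBIC)
cv2.imwrite('pics/m8.png',cv2.convertScaleAbs(np.hstack([b,d]),alpha=1.4))
E
```

```text
(no output)
```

View pics/m8.png

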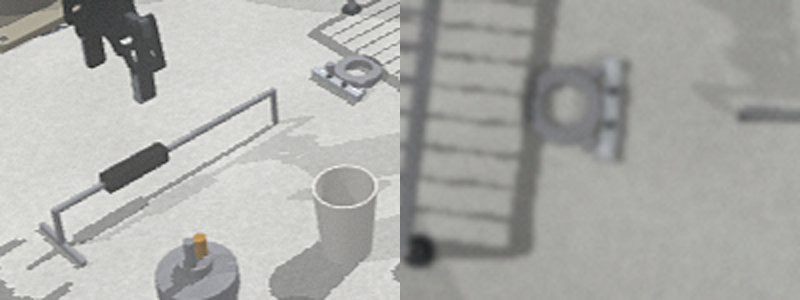

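The rod stands upright on its own, the ring is snug against the stop and the gripper is clear, so I'm handing in.

```bash
python3 -c "
from cell import ctrl
print(ctrl.finish_job())"
```

```text
the job is handed in; nothing more can be done
None
```

The job is handed in, with no verdict shown: the ring was pulled snug against both posts at about 8–9 N for over a second and unhooked, and the rod stands on the open bench with its hook well clear of the ring and the guard.

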